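# Gather the caps in the pouring corner of a hand tote and hold it tilted

### The arm

A 6-joint arm with a two-finger parallel gripper is mounted at the origin on a cart in front of the work surface, level with it; the furniture and walls round the work are solid. World frame = base frame: x ahead of the robot, y to its left, z up, the work surface at z = 0. Lengths are in m, angles in degrees, forces in N, time in s.
With the tool pointing down it reaches from about 0.35 to 0.875 m from the base axis. Payload 4.2 kg.
Tool frame: the origin (TCP) lies midway between the tips of the shut fingers; the grasp point (between the pads) lies 19 mm behind it; z points along the fingers, y is the line along which they close (so a half turn about z gives the same grasp; the last joint's range is limited). The gripper opens to 87 mm and grips with 3 to 60 N. Pads are 19 mm wide; open, the fingers measure 117 mm over their backs; the gripper's body (75 mm by 190 mm) begins 51 mm behind the grasp point.
Start: joints at [-55.829, 22.042, 0.453, 0, -68.411, -14.817], TCP at [0.207, -0.59, 0.223] pointing down, gripper open.
Joint ranges: [-179.83, 179.83], [-69.29, 118.12], [-61.27, 80.66], [-181.25, 117.63], [-171.15, -9.14], [-177.46, 177.46]. Speed limits (degrees/s): [159.86, 159.86, 180, 180, 180, 180].

### API

Orientations are given as [roll, pitch, yaw] about the fixed x, y, z axes, in that order (R = Rz(yaw) Ry(pitch) Rx(roll)).
In Python, from workcell import env gives the robot as it stands. The module is installed in compiled form; this text tells all that it offers. Calls block until the motion is done:
- env.goto(position, orientation): joint-space move of the TCP to a pose.
- env.move_straight(position, rotation=None, rate=0.15, force_limit=None): straight line of the TCP; rotation=None keeps the orientation; rate is the mean speed in m/s. With force_limit (N) it stops when the force on the tool has changed by that much, and returns True; else False.
- env.set_joints(angles): joint-space move.
- env.gripper_to(opening, grasp_force=None): opening from 0.0 (shut) to 1.0 (fully open); grasp_force is the grip in N (None keeps the last); returns when the fingers have stopped.
- env.dwell(seconds).
- env.inverse_kinematics(position, orientation): joint angles nearest the present ones, or None.
- env.read_state(): the state.
- env.grab_frame(name): name is "side" or "top" or "wrist"; returns a dict with "image" (400x640x3 uint8, blue, green, red), "fx", "fy", "cx", "cy" (pixels), "D" ([k1, k2, p1, p2, k3] as OpenCV has them; the pictures are not rectified), "position" and "orientation" of the camera in the world. Camera axes: x right, y up, looking along -z (the intrinsics and any distortion apply to the point x, -y, -z); pixel columns grow to the right and rows downward; lengths in m; the calibration is good to about 2 mm. A picture is of the moment at which its call begins. There is no depth.
A pose or a line that the arm cannot do raises env.Unreachable and nothing moves.
- env.close_job(): hands the job in; it is judged then, once.
Trained networks look in a picture, given as the dict that the camera call returned (one of the last four; its "shot" number tells which), for a name from the list of things; names that differ only in an ending like _2 or _b are one class to them, and where a whole thing is asked for, a point or a joint stands for the part that bears it (a point fixed in the world has none). Each returns a list of dicts, best first, with "score" (0 to 1); they miss things now and then, are a little off and sometimes report something else, mostly with a low value. They report only what shows in the picture. A call takes as long as a camera call. They do not tell look-alikes from the thing itself.
- env.search_frame(picture, thing): "xyz" ([x, y, z] in m, in world coordinates, good to about 4 mm: the middle of the surface that is visible of it).
- env.trace(picture, thing): "mask" (400x640 bool, what is visible of it).
The state is a dict: "clock": time; "joint_positions": joint angles; "qvel": joint speeds; "joint_torque": joint torques, N m; "position": TCP position; "tool_rot": TCP orientation; "force": force on the tool from outside, world axes, zero at the start; "wrist_torque": the same for the moment, N m; "opening": opening from 0.0 (shut) to 1.0 (fully open); "finger_force": force on a finger pad.
Only numpy, scipy, OpenCV 4.12 (cv2) and the standard library are available. Lean on these libraries where they do the work, as an engineer would, in place of code of your own. Each camera call takes 0.05 s, during which the arm holds its last target. There are 200 camera calls.

### The job

Take the vial out of the grey hand tote and stand it upright on the bare bench. Then lift the tote by its handle bar, well clear of the bench, and tilt it so that all three loose screw caps slide into the cut-off corner with the pouring lip, without spilling any. Finish still holding the tote up in the air, tilted, with the caps resting in that corner; leave the dish lid, the timer and the mouse where they are.

Things in the scene. Friction and masses are not known exactly. Their poses are not given: they have to be found in the camera images.
- tote: Loose open grey plastic hand tote, about 0.3 kg. Origin: centre of its underside; z up, x along its short side (pointing away from the robot within about 0.2 rad at the start), y along its long side. Outside 112 (x) by 160 (y) mm, walls 3 mm, rim 42 mm high, floor top 6 mm above the origin. The corner at -x, +y is cut off at 45 degrees, 25 mm off each side, and has a small pouring lip.
- tote_bar (a point): Centre of the tote's flat steel handle bar, 95 mm above its underside; axes as the tote's. The bar spans the tote along x: 12 mm thick (y), 20 mm tall, 104 mm long between its uprights, open beneath down to the floor. Gripped from above at its middle, across y, with 25 N or more, the tote turns with the hand.
- tote_spout (a point): Point on the tote's floor at the foot of the cut-off corner, mid-cut, inside the wall. Caps are gathered when each centre is within 95 mm of it. The inside is slippery: caps begin to slide at a slope of about 15 degrees; 30 degrees straight down towards this corner (equal parts along the tote's -x and +y) brings them there within 2 s.
- vial: Same vial as vial_center; origin at the centre of its foot.
- vial_center (a point): Centre (34 mm above its foot) of the clear sample vial with a white cap: round, 29 mm across, 68 mm high, about 28 g, upright on the tote's floor between the bar and the +y end. Its cap (top 14 mm, 30 mm across) stands above the tote's rim: grip it there from above, fingers closing along the tote's x so as to clear the bar.
- cap_a_center (a point): Dark screw cap, a plain disc 36 mm across and 18 mm high, starting flat on the tote's floor; this point is its centre.
- cap_b_center (a point): Another dark screw cap, a plain disc 36 mm across and 18 mm high, starting flat on the tote's floor; this point is its centre.
- cap_c_center (a point): A slightly smaller screw cap, a plain disc 34 mm across and 14 mm high, starting flat on the tote's floor; this point is its centre.
- bare_patch (a point): A point on the bench top (no mark there) to the left of the tote, in the middle of a bare patch at least 80 mm across where the vial can be stood; any other bare part of the bench will do as well.
- dish_lid_center (a point): Bystander: clear shallow rectangular lid 85 x 125 x 14 mm lying on the bench at the left; its centre.
- lab_timer_center (a point): Bystander: small white timer 64 x 66 x 18 mm on the bench at the right; its centre.
- mouse_center (a point): Bystander: black computer mouse 104 x 60 x 37 mm right of the laptop; its centre.
Mind the look-alikes: they are no part of the job. What is shaped like the vial but green or pink is not meant.

How it is judged:
By the outcome, as a careful person would: the job done as asked, in the order asked, and still so for the second after the job is handed in, while the arm keeps its last pose, push and grip.
It also fails if it takes over 61 s, if anything falls off the work surface, if the arm or the gripper's body presses on something with over 40 N, if the wrist force passes 120 N, or if a joint passes its speed limit or range.

## Working session

There is one attempt and no reset: what is moved stays moved. The work goes in short steps, each a Python script; the robot and the scene stay as the last script left them, time stands still between calls to the robot, and variables do not carry over. Pictures are saved under pics/ and viewed, at most 10 in all, crops included, and the job is handed in when it is done.

```bash
mkdir -p pics; cat > h.py <<'E'
import numpy as np, cv2
from scipy.spatial.transform import Rotation as R
from workcell import env
def camR(f):
    o=np.array(f["orientation"],float)
    if o.shape==(3,3): return o
    return R.from_euler('xyz',o,degrees=True).as_matrix()
def ray(f,px,z):
    K=np.array([[f["fx"],0,f["cx"]],[0,f["fy"],f["cy"]],[0,0,1.]])
    p=cv2.undistortPoints(np.array([[px]],float),K,np.array(f["D"],float))[0,0]
    d=camR(f)@np.array([p[0],-p[1],-1]); c=np.array(f["position"])
    return c+d*(z-c[2])/d[2]
def proj(f,P):
    K=np.array([[f["fx"],0,f["cx"]],[0,f["fy"],f["cy"]],[0,0,1.]])
    q=(np.atleast_2d(P)-np.array(f["position"]))@camR(f); q=q*[1,-1,-1]
    return cv2.projectPoints(q.reshape(-1,1,3),np.zeros(3),np.zeros(3),K,np.array(f["D"],float))[0].reshape(-1,2)
E
python3 - <<'E'
from h import *
s=env.read_state(); print(s["clock"],s["position"],s["tool_rot"])
for n in ("top","side"):
    f=env.grab_frame(n); cv2.imwrite(f"pics/{n}0.png",f["image"]); print(n,f["position"],f["orientation"],f["fx"],f["D"])
    for t in ("tote","tote_bar","vial","vial_center","cap_a_center","cap_c_center","dish_lid_center","lab_timer_center","mouse_center","tote_spout","bare_patch"):
        try:
            for d in env.search_frame(f,t)[:4]: print(t,np.round(d["xyz"],3),round(d["score"],2),np.round(proj(f,d["xyz"])[0]))
        except Exception as e: print(t,e)
E
```

```text
0.0 [ 0.20692607 -0.58908123  0.22144843] [ 1.79872149e+02 -5.40003789e-03 -1.60657190e+02]
top [ 0.221241   -0.17226713  1.33639252] [ 10.3371533   -1.14838934 -90.11543945] 517.9044470876074 [-0.02983685  0.          0.          0.          0.        ]
tote [ 0.405 -0.21   0.006] 0.59 [320. 219.]
tote_bar [ 0.41  -0.216  0.007] 0.57 [323. 217.]
vial [ 0.396 -0.066  0.064] 0.62 [263. 219.]
vial [ 0.449 -0.409  0.065] 0.56 [400. 198.]
vial [ 0.422 -0.168  0.07 ] 0.48 [304. 209.]
vial_center [ 0.451 -0.41   0.067] 0.54 [401. 197.]
vial_center [ 0.42  -0.166  0.075] 0.5 [303. 209.]
cap_a_center [ 0.389 -0.277  0.024] 0.73 [347. 224.]
cap_c_center [ 0.439 -0.203  0.024] 0.42 [318. 205.]
dish_lid_center [ 0.403  0.154 -0.002] 0.77 [180. 220.]
dish_lid_center [ 0.555 -0.446  0.024] 0.7 [410. 161.]
lab_timer_center [ 0.379 -0.486  0.017] 0.65 [428. 228.]
mouse_center [ 0.551 -0.446  0.026] 0.66 [411. 163.]
tote_spout [ 0.406 -0.212  0.006] 0.7 [321. 219.]
tote_spout [ 0.439 -0.26   0.028] 0.44 [340. 205.]
bare_patch it knows: cap_a_center, cap_b_center, cap_c_center, dish_lid_center, lab_t
[... 447 characters left out ...]
0.046] 0.66 [336. 245.]
vial [ 0.452 -0.401  0.041] 0.51 [351. 177.]
vial_center [ 0.452 -0.395  0.042] 0.68 [350. 177.]
vial_center [ 0.417 -0.154  0.056] 0.67 [338. 220.]
vial_center [ 0.398 -0.06   0.044] 0.49 [334. 246.]
cap_a_center [ 0.386 -0.265  0.023] 0.59 [358. 209.]
cap_a_center [ 0.404 -0.203  0.021] 0.36 [347. 220.]
dish_lid_center [0.394 0.136 0.003] 0.88 [310. 309.]
lab_timer_center [ 0.376 -0.476  0.017] 0.73 [378. 175.]
mouse_center [ 0.554 -0.431  0.019] 0.6 [325. 172.]
tote_spout [ 0.402 -0.202  0.022] 0.9 [347. 220.]
bare_patch it knows: cap_a_center, cap_b_center, cap_c_center, dish_lid_center, lab_timer_center, mouse_center, tote, tote_bar, tote_spout, vial, vial_center
```

```bash
python3 - <<'E'
import cv2
t=cv2.imread("pics/top0.png"); s=cv2.imread("pics/side0.png")
cv2.imwrite("pics/topc.png",cv2.resize(t[120:290,140:460],None,fx=2.5,fy=2.5,interpolation=2))
cv2.imwrite("pics/sidec.png",cv2.resize(s[120:340,240:480],None,fx=2.7,fy=2.7,interpolation=2))
E
```

```text
(no output)
```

View pics/topc.png

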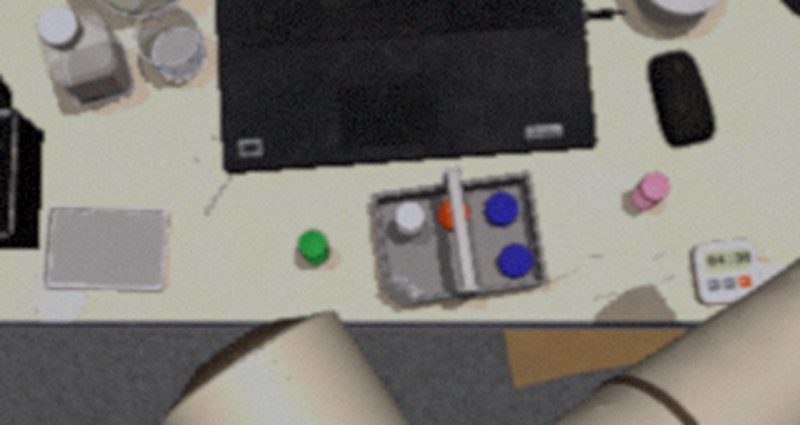

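View pics/sidec.png

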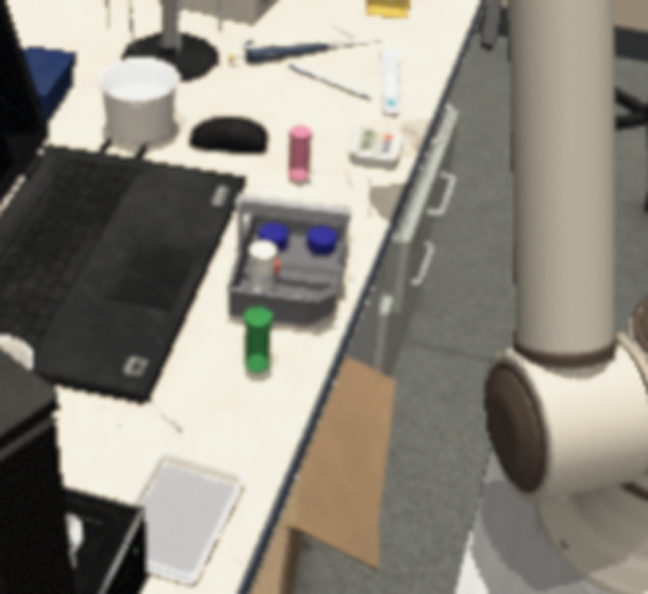

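Top view: the wanted vial (white cap, inside the tote) is at about (304,207). What could be mistaken for it is green at (265,218), pink at (402,194) and a big white-capped bottle at (163,131). The tote's cut corner is at the lower left, about (297,240). The caps are two blue, (340,203) and (346,224), and one orange under the bar at (321,205). The bare patch is between the green vial and the lid, near (235,220).

I'll move over the tote and check from close by.

```bash
python3 - <<'E'
from h import *
f=env.grab_frame("top")
c=lambda x,y:(140+x/2.5,120+y/2.5)
for n,p,z in [("vialtop",(409,213),.074),("green",(314,243),.068),("barfar",(453,172),.105),("barnear",(468,290),.105),("TL",(373,195),.042),("TR",(528,176),.042),("BR",(546,283),.042),("patch",(230,262),0),("edge",(230,322),0),("laptopL",(230,170),.02)]:
    print(n,np.round(ray(f,c(*p),z),3))
v=ray(f,c(409,213),.074)
for yaw in (0,10,-170,80,90,-90,100):
    print(yaw,env.inverse_kinematics([v[0],v[1],.25],[180,0,yaw]))
env.gripper_to(0.7)
env.goto([v[0]-.03,v[1]-.03,.30],[180,0,-80])
w=env.grab_frame("wrist"); cv2.imwrite("pics/w1.png",w["image"]); print(env.read_state()["clock"],w["position"],w["orientation"])
for t in ("vial","tote_bar","tote","cap_a_center"):
    for d in env.search_frame(w,t)[:3]: print(t,np.round(d["xyz"],3),round(d["score"],2),np.round(proj(w,d["xyz"])[0]))
E
```

```text
vialtop [ 0.43  -0.167  0.074]
green [ 0.401 -0.073  0.068]
barfar [ 0.465 -0.21   0.105]
barnear [ 0.35  -0.224  0.105]
TL [ 0.454 -0.13   0.042]
TR [ 0.474 -0.288  0.042]
BR [ 0.364 -0.305  0.042]
patch [0.39  0.019 0.   ]
edge [0.328 0.017 0.   ]
laptopL [0.484 0.018 0.02 ]
0 [-9.57352391e-01  4.60478140e+00 -1.87504719e+01  2.54444375e-14
 -6.66447467e+01  9.09573524e+01]
10 [-9.57352391e-01  4.60478140e+00 -1.87504719e+01  2.54444375e-14
 -6.66447467e+01  1.00957352e+02]
-170 [-9.57352391e-01  4.60478140e+00 -1.87504719e+01 -2.54444375e-14
 -6.66447467e+01 -7.90426476e+01]
80 [ -0.95735239   4.6047814  -18.75047187   0.         -66.64474673
 170.95735239]
90 None
-90 [ -0.95735239   4.6047814  -18.75047187   0.         -66.64474673
   0.95735239]
100 [  -0.95735239    4.6047814   -18.75047187    0.          -66.64474673
 -169.04264761]
3.5917 [ 0.41136236 -0.26596998  0.46136449] [-1.45866195e+01  5.56247556e-02 -1.70093033e+02]
vial [ 0.398 -0.084  0.028] 0.7 [304. 244.]
vial [ 0.428 -0.169  0.07 ] 0.59 [291. 193.]
vial [ 0.453 -0.399  0.034] 0.59 [302.   7.]
tote_bar [ 0.398 -0.223  0.003] 0.96 [320. 151.]
tote [ 0.406 -0.218  0.009] 0.55 [314. 154.]
cap_a_center [ 0.386 -0.271  0.027] 0.61 [335. 120.]
```

View pics/w1.png

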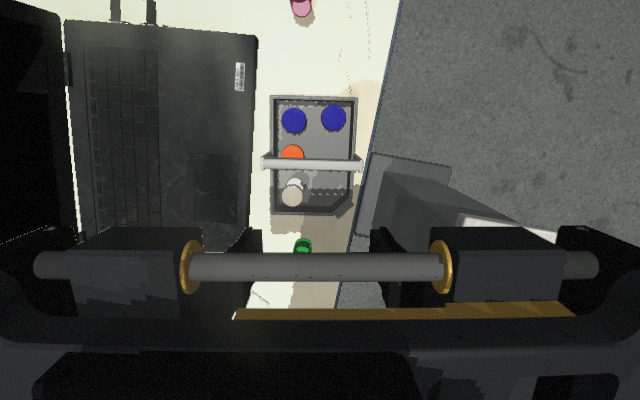

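The wrist view agrees: the white-capped vial's top is at (292,196), the bar runs (262,161) to (360,166), and the cut corner is at (345,205). The green vial at (303,246) and the pink one at (302,7) lie outside the tote.

```bash
python3 - <<'E'
from h import *
w=env.grab_frame("wrist")
for n,p,z in [("vialtop",(292,196),.074),("barL",(262,161),.105),("barR",(361,166),.105),("TL",(270,97),.042),("TR",(357,97),.042),("BL",(272,213),.042)]:
    print(n,np.round(ray(w,p,z),4))
im=w["image"][80:225,250:380]; cv2.imwrite("pics/w1c.png",cv2.resize(im,None,fx=4,fy=4,interpolation=2))
E
```

```text
vialtop [ 0.4254 -0.1663  0.074 ]
barL [ 0.4652 -0.2097  0.105 ]
barR [ 0.3504 -0.2238  0.105 ]
TL [ 0.4754 -0.2847  0.042 ]
TR [ 0.3635 -0.3042  0.042 ]
BL [ 0.4509 -0.1283  0.042 ]
```

View pics/w1c.png

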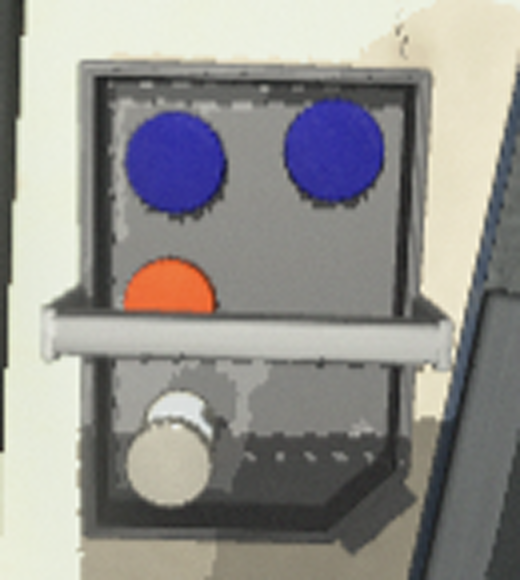

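```bash
python3 - <<'E'
from h import *
Y=-81.7
v=np.array([.427,-.1665])
env.goto([*v,.13],[180,0,Y])
print(env.move_straight([*v,.050],rate=.1,force_limit=8))
env.gripper_to(0.0,15)
s=env.read_state(); print(s["clock"],s["position"],s["opening"],s["opening"]*.087,s["finger_force"])
env.move_straight([*v,.17],rate=.15)
s=env.read_state(); print(s["clock"],s["opening"],s["finger_force"],s["force"])
f=env.grab_frame("side"); cv2.imwrite("pics/s2.png",cv2.resize(f["image"][120:340,240:480],None,fx=2.5,fy=2.5))
E
```

```text
False
6.1833 [ 0.42701672 -0.16653736  0.05006203] 0.33184154902507873 0.028870214765181847 14.997034510597587
7.1333 0.3326955127012859 14.99901951290667 [ 0.46699712 -0.52049035 -0.72742634]
```

View pics/s2.png

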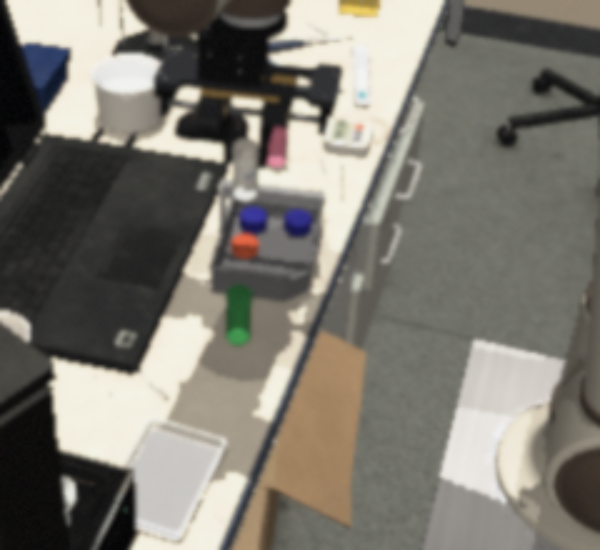

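The vial is in the hand at (245,170) and the tote still holds the three caps. Next I'll place the vial on the bare patch.

```bash
python3 - <<'E'
from h import *
p=np.array([.405,.012])
env.move_straight([*p,.17],rate=.2)
env.move_straight([*p,.07],rate=.12)
print(env.move_straight([*p,.038],rate=.03,force_limit=2.5))
s=env.read_state(); print(s["position"],s["force"])
env.gripper_to(0.65); env.move_straight([*p,.2],rate=.2)
env.goto([.395,-.1,.30],[180,0,-81.7]) 
w=env.grab_frame("wrist"); f=env.grab_frame("side"); print(env.read_state()["clock"])
for d in env.search_frame(f,"vial")[:4]: print(np.round(d["xyz"],3),round(d["score"],2))
cv2.imwrite("pics/m3.png",np.hstack([w["image"][80:400,200:440],f["image"][120:340,270:430].repeat(2,0).repeat(2,1)[:320]]))
cv2.imwrite("pics/w3full.png",w["image"])
E
```

```text
True
[0.40470418 0.01180639 0.04371492] [-0.17018558  0.14722531  2.29070318]
12.5
[ 0.455 -0.401  0.043] 0.67
[ 0.394 -0.058  0.044] 0.54
[0.398 0.023 0.046] 0.41
```

View pics/m3.png

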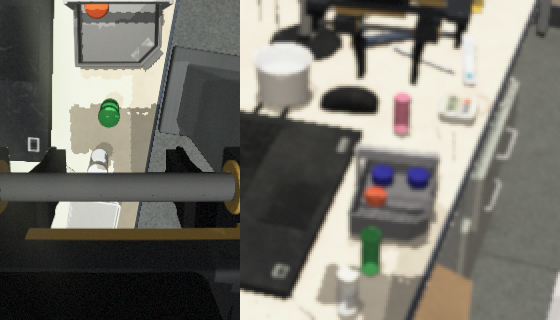

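The vial stands upright at (98,160) in the left half and (347,290) in the right half. The tote is unmoved. Next comes the tilt plan and gripping the bar.

```bash
cat >> h.py <<'E'
b=np.array([.4078,-.2168])
def pose(ang,yaw=8.0,flip=0,lift=.24,xy=b):
    Rt=R.from_euler('z',yaw,degrees=True)
    d=Rt.apply(np.array([-1,1,0])/2**.5); a=np.cross([0,0,1],d)
    T=R.from_rotvec(np.radians(ang)*a)
    Q=T*R.from_euler('xyz',[180,0,yaw+flip],degrees=True)
    g=np.array([*xy,lift]) # grasp point (bar centre)
    return g+.019*Q.apply([0,0,1]), Q.as_euler('xyz',degrees=True)
E
python3 - <<'E'
from h import *
for flip in (0,-180):
  for a in (0,15,32,36):
    q=env.inverse_kinematics(*pose(a,flip=flip)); print(flip,a,None if q is None else np.round(q))
E
```

```text
0 0 [ -8.   6. -22.   0. -62. 106.]
0 15 [ -3.  -1. -35.  12. -44.  93.]
0 32 [ -6.  -8. -57.  53. -20.  57.]
0 36 None
-180 0 [ -8.   6. -22.   0. -62. -74.]
-180 15 [ -3.  -1. -35.  12. -44. -87.]
-180 32 [  -6.   -8.  -57.   53.  -20. -123.]
-180 36 None
```

```bash
python3 - <<'E'
from h import *
lo=np.array([-179,-69,-61,-181,-171,-177]);hi=np.array([180,118,80,117,-9,177])
res=[]
for x in (.42,.47,.52):
 for y in (-.22,-.3):
  for l in (.25,.32):
   for yaw in (8,-30,-60,-90,45,80):
    for flip in (-180,0):
     q0=np.array(env.read_state()["joint_positions"]); Q=[]
     for a in (0,16,33):
        q=env.inverse_kinematics(*pose(a,yaw=yaw,flip=flip,lift=l,xy=(x,y)))
        if q is None: break
        Q.append(np.array(q))
     if len(Q)==3:
        m=min(min((q-lo).min(),(hi-q).min()) for q in Q); ch=np.abs(Q[2]-Q[0]).max()
        res.append((round(m-ch/4),round(m),round(ch),x,y,l,yaw,flip,np.round(Q[2]).astype(int).tolist()))
res.sort(key=lambda r:-r[0])
for r in res[:8]: print(r)
print([r for r in res if r[6]==8][:6])
E
```

```text
(55, 61, 24, 0.52, -0.3, 0.32, -90, 0, [-4, 24, 0, 24, -89, -2])
(54, 59, 21, 0.52, -0.22, 0.32, -90, 0, [4, 22, -2, 21, -91, -8])
(52, 60, 32, 0.52, -0.3, 0.32, 80, -180, [-31, 14, 5, -32, -69, 29])
(51, 60, 33, 0.47, -0.3, 0.32, 80, -180, [-34, 10, 0, -33, -70, 32])
(48, 54, 25, 0.52, -0.3, 0.25, -90, 0, [-4, 27, -7, 25, -81, -5])
(47, 53, 24, 0.47, -0.3, 0.32, -90, 0, [-4, 19, -8, 24, -86, -2])
(47, 53, 21, 0.52, -0.22, 0.25, -90, 0, [4, 25, -8, 21, -83, -11])
(47, 55, 31, 0.52, -0.22, 0.32, 80, -180, [-22, 8, -2, -31, -64, 22])
[(13, 24, 43, 0.52, -0.22, 0.32, 8, -180, [0, -1, -36, 37, -33, -110]), (13, 24, 43, 0.52, -0.22, 0.32, 8, 0, [0, -1, -36, 37, -33, 70]), (11, 22, 44, 0.42, -0.3, 0.32, 8, -180, [-12, -7, -39, 27, -31, -91]), (11, 22, 44, 0.42, -0.3, 0.32, 8, 0, [-12, -7, -39, 27, -31, 89]), (10, 21, 41, 0.47, -0.22, 0.32, 8, -180, [0, -6, -40, 37, -34, -110]), (10, 21, 41, 0.47, -0.22, 0.32, 8, 0, [0, -6, -40, 37, -34, 70])]
```

```bash
python3 - <<'E'
from h import *
p,o=pose(0,flip=-180,lift=.2); env.goto(p,o)
p[2]=.097-.019
print(env.move_straight(p,rate=.12,force_limit=10))
env.gripper_to(0,45); s=env.read_state(); print(s["clock"],s["opening"]*.087,s["finger_force"],s["force"])
env.move_straight(p+[0,0,.05],rate=.1)
s=env.read_state(); print(s["clock"],s["opening"]*.087,s["force"],s["wrist_torque"])
f=env.grab_frame("side"); cv2.imwrite("pics/s4.png",f["image"][100:340,200:480].repeat(2,0).repeat(2,1))
E
```

```text
False
15.55 0.011503674045609974 44.99876618385315 [-0.45298767  1.62754112  0.43701643]
16.2 0.011735343692229989 [-0.6020507   0.80403831 -3.11585967] [-0.00693354  0.00876925  0.00186621]
```

View pics/s4.png

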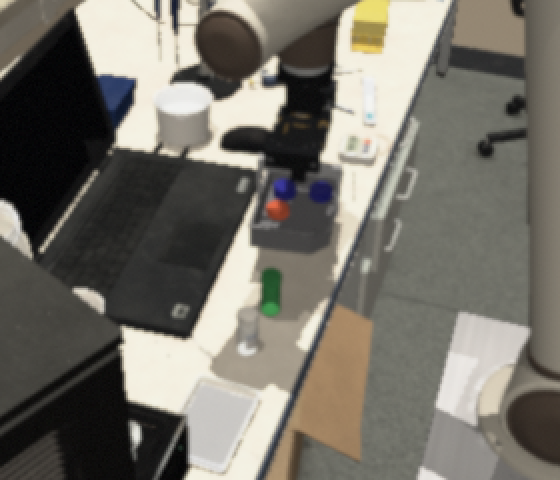

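The tote hangs level from the hand with all three caps at (277,210), (284,188) and (320,190). The vial is standing.

```bash
python3 - <<'E'
from h import *
env.gripper_to(0,55)
xy=(.45,-.27); L=.32
p,o=pose(0,flip=-180,lift=L,xy=b); env.move_straight(p,rate=.12)
for yaw in (26,44,62,80):
    k=(yaw-8)/72; p,o=pose(0,yaw=yaw,flip=-180,lift=L,xy=b+k*(np.array(xy)-b)); env.move_straight(p,o,rate=.025)
print(env.read_state()["clock"])
for a in range(4,34,4):
    p,o=pose(a,yaw=80,flip=-180,lift=L,xy=xy); env.move_straight(p,o,rate=.005)
print(env.read_state()["clock"])
p,o=pose(34,yaw=80,flip=-180,lift=L,xy=xy); env.move_straight(p,o,rate=.005)
env.dwell(2.5)
s=env.read_state(); print(s["clock"],s["opening"]*.087,s["force"],s["position"],p)
fs=[env.grab_frame(n) for n in ("side","top","wrist")]
for n,f in zip("stw",fs):
    cv2.imwrite(f"pics/{n}5.png",f["image"])
    print(n,[(np.round(d["xyz"],3),round(d["score"],2)) for d in env.search_frame(f,"cap_a_center")[:4]])
# expected spout point & tool
Rt=R.from_euler('xyz',o,degrees=True)*R.from_euler('xyz',[180,0,-180],degrees=True).inv()
g=np.array([*xy,L]); sp=g+Rt.apply([-.053+.011,.077-.011,.006-.095]); print("spout",sp, Rt.as_matrix()[2])
print([np.round(proj(f,sp)[0]) for f in fs],[np.round(proj(f,g)[0]) for f in fs])
cv2.imwrite("pics/m5.png",np.hstack([f["image"][60:310,200:460] for f in fs]))
E
```

```text
21.3583
24.6917
27.475 0.011487808519582171 [ 0.36075261 -0.0863283  -3.08679635] [ 0.45868999 -0.26389819  0.30423423] [ 0.45870322 -0.26390594  0.30424829]
s []
t []
w [(array([ 0.505, -0.285,  0.256]), 0.88)]
spout [ 0.42917199 -0.2638667   0.20351147] [ 0.39540909 -0.39540909  0.82903757]
[array([347., 156.]), array([347., 196.]), array([403., 158.])] [array([342., 118.]), array([354., 175.]), array([315., 261.])]
```

View pics/m5.png

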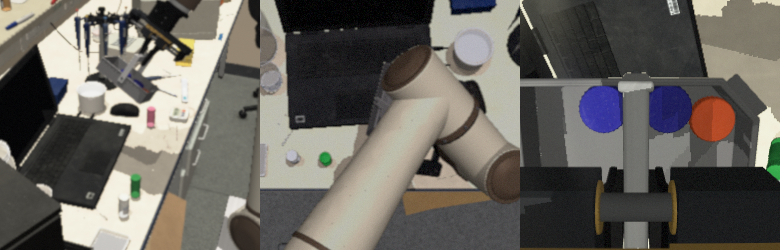

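The wrist view (right panel) shows the three caps in a row along the −x wall: orange at (713,120) nearest the spout, then blue at (670,108) and (601,108). I'll measure their distances to the spout.

```bash
cat >> h.py <<'E'
def dists(f,o,g,pix):
    Rt=(R.from_euler('xyz',o,degrees=True)*R.from_euler('xyz',[180,0,-180],degrees=True).inv())
    K=np.array([[f["fx"],0,f["cx"]],[0,f["fy"],f["cy"]],[0,0,1.]])
    for px,h in pix:
        p=cv2.undistortPoints(np.array([[px]],float),K,np.array(f["D"],float))[0,0]
        d=Rt.inv().apply(camR(f)@np.array([p[0],-p[1],-1])); c=Rt.inv().apply(np.array(f["position"])-g)+[0,0,.095]
        q=c+d*(.006+h-c[2])/d[2]; c3=q-[0,0,h/2]
        print(px,np.round(q*1000),"dist mm",round(1000*np.linalg.norm(c3-[-.0414,.0654,.006]),1))
E
python3 - <<'E'
from h import *
f=env.grab_frame("wrist"); p,o=pose(34,yaw=80,flip=-180,lift=.32,xy=(.45,-.27))
hsv=cv2.cvtColor(f["image"],cv2.COLOR_BGR2HSV)
for lo,hi in [((110,120,60),(130,255,255)),((0,150,120),(14,255,255))]:
    n,_,st,ce=cv2.connectedComponentsWithStats(cv2.inRange(hsv,lo,hi))
    for i in range(1,n):
        if st[i,4]>300: print(st[i],ce[i])
dists(f,o,np.array([.45,-.27,.32]),[((281,169),.018),((350,169),.018),((393,180),.014),((435,155),.042)])
cv2.imwrite("pics/w6.png",cv2.resize(f["image"][120:250,200:480],None,fx=2.8,fy=2.8))
E
```

```text
[ 262  146   41   47 1614] [283.11957869 168.59355638]
[ 329  146   43   47 1677] [348.87119857 168.42754919]
[ 371  158   44   43 1475] [392.78847458 179.19389831]
(281, 169) [-36. -24.  24.] dist mm 90.2
(350, 169) [-36.  24.  24.] dist mm 42.4
(393, 180) [-28.  56.  20.] dist mm 17.9
(435, 155) [-49.  74.  48.] dist mm 24.0
```

View pics/w6.png

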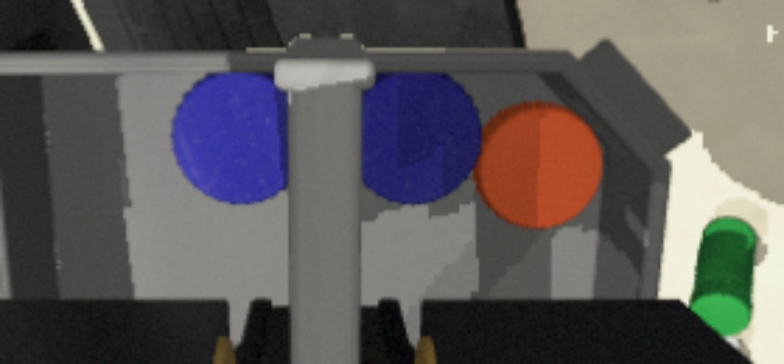

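The third cap is about 88 mm from the spout, so the margin is thin. I'll swing the tilt towards +y so it slides further, then come back.

```bash
cat >> h.py <<'E'
def pose2(ang,phi,yaw=80,flip=-180,g=np.array([.45,-.27,.32])):
    Rt=R.from_euler('z',yaw,degrees=True); r=np.radians(phi)
    d=Rt.apply([-np.cos(r),np.sin(r),0]); a=np.cross([0,0,1],d)
    Q=R.from_rotvec(np.radians(ang)*a)*R.from_euler('xyz',[180,0,yaw+flip],degrees=True)
    return g+.019*Q.apply([0,0,1]), Q.as_euler('xyz',degrees=True)
E
python3 - <<'E'
from h import *
for phi in (52,60,68,76): env.move_straight(*pose2(34,phi),rate=.005)
env.dwell(1.5)
for phi in (67,58): p,o=pose2(34,phi); env.move_straight(p,o,rate=.005)
env.dwell(2)
f=env.grab_frame("wrist"); t=env.grab_frame("side"); s=env.read_state(); print(s["clock"],s["opening"]*.087,s["force"])
hsv=cv2.cvtColor(f["image"],cv2.COLOR_BGR2HSV)
for lo,hi,h in [((110,120,60),(130,255,255),.018),((0,150,120),(14,255,255),.014)]:
    n,_,st,ce=cv2.connectedComponentsWithStats(cv2.inRange(hsv,lo,hi))
    for i in range(1,n):
        if st[i,4]>300: print(st[i]); dists(f,o,np.array([.45,-.27,.32]),[(ce[i],h)])
cv2.imwrite("pics/m7.png",np.hstack([f["image"][100:350,180:480],t["image"][60:310,250:500]]))
E
```

```text
34.15 0.011385304556472546 [-0.46922269  0.23754267 -2.28761652]
[ 275  146   28   47 1034]
[289.91972921 169.25628627] [-36. -18.  24.] dist mm 84.0
[ 329  146   45   47 1738]
[349.7853855  168.58227848] [-37.  24.  24.] dist mm 42.5
[ 373  160   43   42 1460]
[394.08219178 180.63424658] [-27.  57.  20.] dist mm 17.9
```

View pics/m7.png

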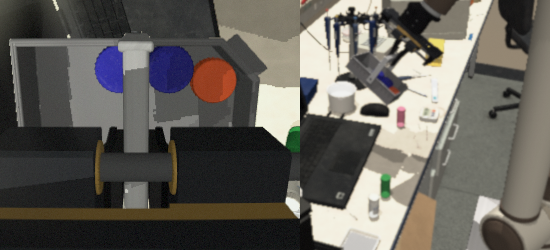

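All three caps now touch each other and rest in the corner, about 18, 42 and 78 mm from the spout. The vial is still standing and the grip is firm, so I'm handing in.

```bash
python3 -c "
from workcell import env
print(env.close_job())"
```

```text
the job is handed in; nothing more can be done
None
```

The job is handed in (no verdict came back): the vial stands upright on the bare bench, and the tote is held up and tilted with all three caps resting at the lip corner (about 18, 42 and 78 mm from it), none spilled, finished at 34 s.

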